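# Bring the bearing pocket of a parts carousel to the opening

## Robot

A 6-joint arm with a two-finger parallel gripper is mounted at the origin on the work surface. World frame = base frame: x ahead of the robot, y to its left, z up, the work surface at z = 0. Lengths are in m, angles in rad, forces in N, time in s.
With the tool pointing down it reaches from about 0.375 to 0.9 m from the base axis. Payload 3.1 kg.
Tool frame: the origin (TCP) lies between the finger pads; the fingertips stand 8 mm ahead of it and the grasp point (between the pads) lies 11 mm behind it; z points along the fingers, y is the line along which they close (so a half turn about z gives the same grasp; the last joint's range is limited). The gripper opens to 85 mm and grips with 20 to 120 N. Pads are 22 mm wide; open, the fingers measure 114 mm over their backs; the gripper's body (76 mm by 85 mm) begins 54 mm behind the grasp point. The pads swing forward as they close: fully open they stand 13 mm farther back than shut.
Start: joints at [-1.476, 0.527, 1.433, -0, 1.181, -0.178], TCP at [0.168, -0.602, 0.239] pointing down, gripper open.
Joint ranges: [-3.08, 3.08], [-0.75, 2.2], [0.22, 2.44], [-1.43, 4.57], [0, 2.65], [-2.85, 2.85]. Speed limits (rad/s): [2.79, 2.79, 3.14, 3.14, 3.14, 3.14].

## Interface

Orientations are given as a unit quaternion [x, y, z, w].
In Python, from station import readout, cams, sign_off gives the robot as it stands.
- The arm moves only by the tool send_rows, never from a script. Its argument "commands" is text: rows parted by semicolons, each of 5 numbers parted by spaces: the finger opening in mm, from 0 to 85.4, then the shift along the tool's x, y, z each as a share of 0.02 m, from -1 to 1, then the turn about the tool's z as a share of 4 degrees, from -1 to 1. In form: grip dx dy dz spin; .... A call has 1 to 20 rows; each row shifts and turns the commanded pose from where the row before left it, along the tool's axes as they then stand; what a row does not reach is not made up. A row lasts 1/12 s, in which the tool goes at most 41.7 mm and 7.16 degrees, less where a joint would pass 70% of its speed; a pose out of reach is approached as far as the arm can. A call with a number of a shift or a turn outside -1 to 1 is refused whole. A call with a gripper value outside its range is refused whole. The fingers move at their own pace and stop on an object; "grip_force" is the grip in N (left out, the last holds). Time passes only in rows, so rows that do not move let the fingers close. It gives the time, the measured TCP pose, the force, the opening and the grip force at its end, in the units of the state.
- readout.sense(): the state, without advancing time (a new reading comes with each control period).
- cams.snapshot(name): name is "side" or "top" or "wrist"; returns a dict with "pixels" (480x640x3 uint8, red, green, blue), "intrinsics" (3x3 intrinsics, pixels), "eye" and "rotation" of the camera in the world. Camera axes: x right, y down, z forward; pixel columns grow to the right and rows downward; lengths in m; the calibration is good to about 2 mm. A picture is of the moment at which its call begins. There is no depth.
- sign_off(): hands the job in; it is judged then, once.
The state is a dict: "t": time; "q": joint angles; "qd": joint speeds; "tau": joint torques, N m; "tcp_pos": TCP position; "tool_rot": TCP orientation; "force": force on the tool from outside, world axes, zero at the start; "ft_torque": the same for the moment, N m; "finger_gap": opening from 0.0 (shut) to 1.0 (fully open); "gripper_force": force on a finger pad.
Only numpy, scipy, OpenCV 4.12 (cv2) and the standard library are available. Lean on these libraries where they do the work, as an engineer would, in place of code of your own. Each camera call takes 0.05 s, during which the arm holds its last target. There are 200 camera calls.

## Task

I need the ball bearing out of the large spare-parts carousel beside the printers. Turn its wheel by the bar grip until the pocket with the one big ball bearing is centred in the opening of the fixed cover, then let go. Leave the small carousel's wheel as it is.

Things in the scene. Friction and masses are not known exactly. Their poses are not given: they have to be found in the camera images.
- carousel_base: Large parts carousel, fixed: round white tub 196 mm across, 45 mm high with its flat fixed cover (black rim and 62 mm hub plate, clear between). Origin on the wheel's axis at the table, z up. The cover's one opening, a sector 58 degrees wide with black edge bars, runs from 31 to 91 mm off the axis; its middle lies on this body's -x axis.
- carousel (a joint): Angle of its six-pocket wheel, rad, counter-clockwise positive from above; 0 = bearing pocket centred in the opening. Starts at 0.55 to 1.35 (short way is clockwise), stops at +-2.4. Stays where left: friction 0.06 N m, no spring. The bearing, a steel ring 34 mm across, is 58 mm off the axis; other pockets hold nuts, rods, a bracket, screws, blocks. All sit fast.
- carousel_grip (a point): On the large wheel's axis, 74 mm above the table, at grip height; turns with the wheel. Black bar grip above the cover: 56 mm long along this frame's x, 16 mm thick along y (grip across it), from 49 to 94 mm above the table. Its pointed end, on the -x side, reaches 36 mm from the axis and points over the bearing pocket.
- small_pocket (a point): In a pocket of the other, small carousel (fixed): 42 mm off its axis, 16 mm above the table; turns with its wheel. That one is 132 mm across, 37 mm high, with four pockets, no bearing, and a bar grip 36 mm long reaching 69 mm above the table. Not to be turned.

How it is judged:
By the outcome, as a careful person would: the job done as asked, in the order asked, and still so for the second after the job is handed in, with the robot touching nothing.
It also fails if it takes over 32 s, if anything falls off the work surface, if the arm or the gripper's body presses on something with over 40 N, if the wrist force passes 120 N, or if a joint passes its speed limit or range.

## Working session

There is one attempt and no reset: what is moved stays moved. The work goes in short steps, Python scripts to look and compute and a tool call to move; the robot and the scene stay as the last step left them, time stands still between calls to the robot, and variables do not carry over. Pictures are saved under pics/ and viewed, at most 10 in all, crops included, and the job is handed in when it is done.

Besides the shell and the picture viewer there is one more tool, called after ">>>" by a JSON object that holds its "name" and its "arguments", one argument or row to a line. send_rows: Moves the arm, as the interface text tells. Its arguments: {"type":"object","properties":{"commands":{"type":"string"},"grip_force":{"type":"number"}},"required":["commands"]}

```bash
mkdir -p pics; python3 - <<'E'
from station import readout,cams
import cv2,numpy as np
s=readout.sense();print(s['tcp_pos'],s['tool_rot'],s['t'],s['finger_gap'])
for n in('top','side'):
    c=cams.snapshot(n);cv2.imwrite(f'pics/{n}0.png',c['pixels'][:,:,::-1]);print(n,c['intrinsics'],c['eye'],c['rotation'])
E
```

```text
[ 0.16834786 -0.60116277  0.23832221] [ 9.90712514e-01  1.35968758e-01  4.19469783e-05 -1.09986527e-03] 0.0 1.002689279536671
top [[529.18273557   0.         324.37175092]
 [  0.         529.18273557 231.84807027]
 [  0.           0.           1.        ]] [ 0.44115278 -0.0117314   1.00457226] [-0.70000939  0.71206944 -0.03682     0.03985289]
side [[550.39497205   0.         331.75887997]
 [  0.         550.39497205 245.90592762]
 [  0.           0.           1.        ]] [0.26926533 0.54463776 0.62367479] [-0.22045697  0.88475351 -0.40092325  0.08871585]
```

View pics/top0.png

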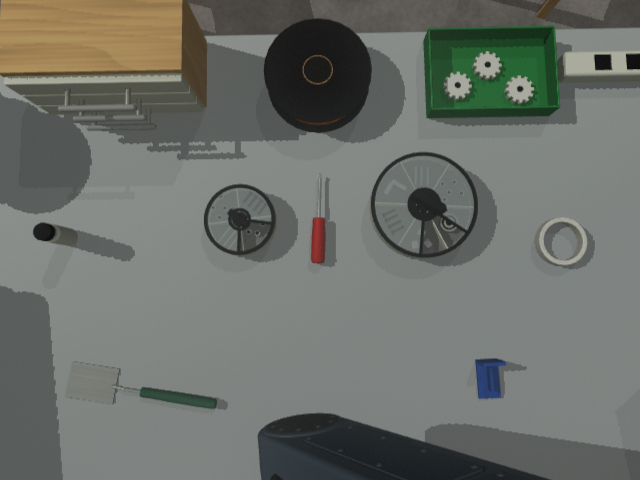

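View pics/side0.png

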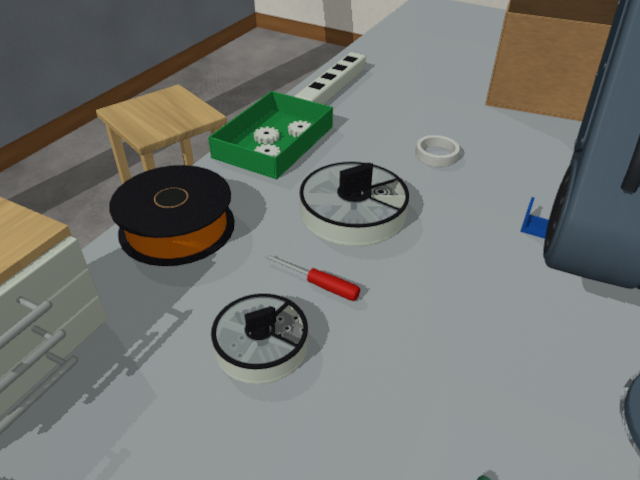

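Top: the large carousel is at about (424,204), with its opening at the lower right and the bearing near (448,224). The small one is at (239,219). Next I rectify the image at cover height.

```bash
cat > h.py <<'E'
from station import readout,cams
import cv2,numpy as np
from scipy.spatial.transform import Rotation as R
def cam(n):
    c=cams.snapshot(n); r=np.array(c['rotation']); M=R.from_quat(r).as_matrix() if r.size==4 else r
    return c['pixels'][:,:,::-1].copy(),np.array(c['intrinsics']),np.array(c['eye']),M
def px2w(p,z,K,e,M):
    d=M@np.linalg.solve(K,[p[0],p[1],1]); return e+d*(z-e[2])/d[2]
def rect(img,K,e,M,z,c,half,s):  # s px per m; image right=-y, up=+x
    A=np.array([[0,-1/s,c[0]+half],[-1/s,0,c[1]+half],[0,0,z],[0,0,1]])
    P=K@np.c_[M.T,-M.T@e]@A
    n=int(2*half*s); return cv2.warpPerspective(img,P,(n,n),flags=cv2.INTER_CUBIC|cv2.WARP_INVERSE_MAP)
E
python3 - <<'E'
from h import *
im,K,e,M=cam('top')
c=px2w((424,204),.045,K,e,M);print(c, M)
a=rect(im,K,e,M,.045,c,.11,2500)
im,K,e,M=cam('side')
print(px2w((354,195),.045,K,e,M))
b=rect(im,K,e,M,.045,c,.11,2500)
o=np.hstack([a,b]);o=cv2.resize(o,(800,400));cv2.imwrite('pics/r1.png',o)
E
```

```text
[ 0.59385659 -0.19192037  0.045     ] [[-0.0167972  -0.99397582  0.10830474]
 [-0.99984536  0.01726229  0.00335801]
 [-0.00520737 -0.10823158 -0.99411207]]
[ 0.58890386 -0.18045434  0.045     ]
```

View pics/r1.png

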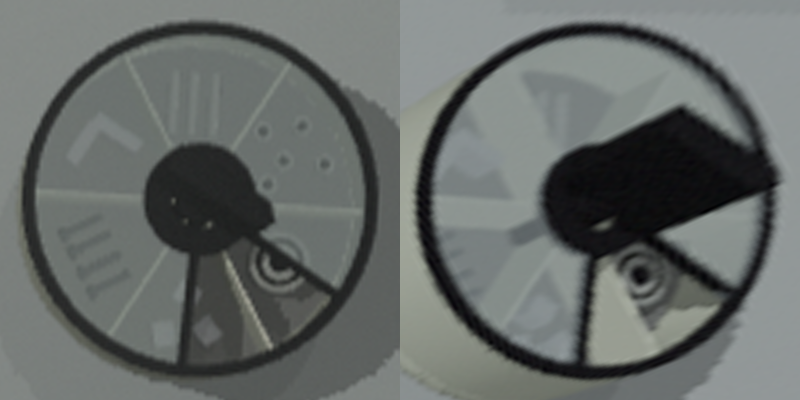

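The side-by-side rectified views agree on the axis, about (0.594,-0.192). Bar angles put the opening's middle 24.6° off -x. The pocket dividers put the bearing pocket at 56.3°, so the wheel needs about 32° clockwise.

>>> {"name": "send_rows", "arguments": {
  "commands": "85 1 -0.537 0 0;85 1 -0.537 0 0;85 1 -0.537 0 0;85 1 -0.537 0 0;85 1 -0.537 0 0;85 1 -0.537 0 0;85 1 -0.537 0 0;85 1 -0.537 0 0;85 1 -0.537 0 0;85 1 -0.537 0 0;85 1 -0.537 0 0;85 1 -0.537 0 0;85 1 -0.537 0 0;85 1 -0.537 0 0;85 1 -0.537 0 0;85 1 -0.537 0 0;85 1 -0.537 0 0;85 1 -0.537 0 0;85 1 -0.537 0 0;85 1 -0.537 0 0"
}}

```text
t: 1.87
tcp_pos: [0.4964, -0.2862, 0.2392]
tool_rot: [0.991, 0.136, -0.0, -0.0]
force: [0.2, -0.9, 0.7]
finger_gap: 0.993
gripper_force: 0.0
```

>>> {"name": "send_rows", "arguments": {
  "commands": "85 1 -0.537 0 0;85 1 -0.537 0 0;85 1 -0.537 0 0;85 1 -0.537 0 0;85 1 -0.537 0 0;85 1 -0.537 0 0;85 0 0 0 -1;85 0 0 0 -1;85 0 0 0 -1;85 0 0 0 -1;85 0 0 0 -1;85 0 0 0 -1;85 0 0 0 -1;85 0 0 0 -1;85 0 0 0 -1;85 0 0 0 -1;85 0 0 0 0;85 0 0 0 0;85 0 0 0 0"
}}

```text
t: 3.45
tcp_pos: [0.5939, -0.1928, 0.2392]
tool_rot: [0.885, 0.466, -0.0, -0.0]
force: [-1.0, -0.2, 0.8]
finger_gap: 0.995
gripper_force: 0.0
```

```bash
python3 - <<'E'
from h import *
s=readout.sense();print(s['t'],s['tcp_pos'],s['q']);m=R.from_quat(s['tool_rot']).as_matrix();print(m)
d=m.T@(np.array([.594,-.192,.066])-s['tcp_pos']);print(d/.02,np.degrees(np.arctan2(m[1,1],m[0,1])))
c=(.5939,-.1919)
im,K,e,M=cam('wrist');a=rect(im,K,e,M,.045,c,.11,2500);b=rect(im,K,e,M,.094,c,.11,2500)
o=np.hstack([cv2.resize(a,(400,400)),cv2.resize(b,(400,400))]);cv2.imwrite('pics/w1.png',o)
E
```

```text
3.45 [ 0.59385299 -0.19280429  0.23916786] [-4.92657896e-01  5.26942303e-01  1.43422198e+00 -5.65942603e-06
  1.18074996e+00  1.08710886e-01]
[[ 5.65769868e-01  8.24563142e-01 -2.85822832e-04]
 [ 8.24563190e-01 -5.65769850e-01  1.47490872e-04]
 [-4.00944040e-05 -3.19124877e-04 -9.99999948e-01]]
[ 0.03766531 -0.01392798  8.65839624] -34.45577018176615
```

View pics/w1.png

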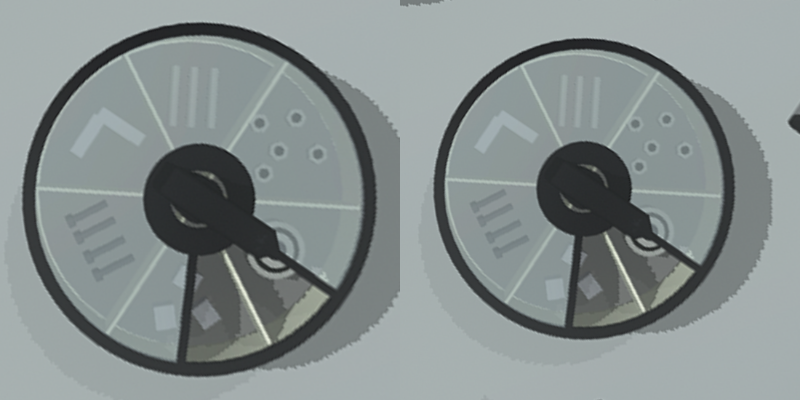

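The wrist view confirms the axis and shows the bar tip at 33.5° below right. The tool is above the bar and aligned with it, so I descend and grip.

>>> {"name": "send_rows", "arguments": {
  "commands": "85 0.04 -0.01 1 0.2;85 0 0 1 0;85 0 0 1 0;85 0 0 1 0;85 0 0 1 0;85 0 0 1 0;85 0 0 1 0;85 0 0 0.7 0;85 0 0 0.6 0;85 0 0 0.36 0;85 0 0 0 0;85 0 0 0 0"
}}

```text
t: 4.5
tcp_pos: [0.5945, -0.1922, 0.0662]
tool_rot: [0.888, 0.46, 0.0, 0.0]
force: [-0.2, 0.7, 0.5]
finger_gap: 0.995
gripper_force: 0.0
```

>>> {"name": "send_rows", "arguments": {
  "commands": "40 0 0 0 0;30 0 0 0 0;25 0 0 0 0;20 0 0 0 0;15 0 0 0 0;10 0 0 0 0;10 0 0 0 0;10 0 0 0 0;10 0 0 0 0;10 0 0 0 0",
  "grip_force": 40
}}

```text
t: 5.33
tcp_pos: [0.5934, -0.1915, 0.0666]
tool_rot: [0.888, 0.46, -0.001, -0.001]
force: [-2.6, 1.8, 5.3]
finger_gap: 0.182
gripper_force: 41.4
```

Gripped with 15.5 mm between the pads. Now turning clockwise.

>>> {"name": "send_rows", "arguments": {
  "commands": "10 0 0 0 0.3;10 0 0 0 0.6;10 0 0 0 0.6;10 0 0 0 0.6;10 0 0 0 0.6;10 0 0 0 0.6;10 0 0 0 0.6;10 0 0 0 0.6;10 0 0 0 0.6;10 0 0 0 0.6;10 0 0 0 0.6;10 0 0 0 0.6;10 0 0 0 0.6;10 0 0 0 0.4;10 0 0 0 0;10 0 0 0 0;10 0 0 0 0"
}}

```text
t: 6.75
tcp_pos: [0.5934, -0.1915, 0.0666]
tool_rot: [0.98, 0.201, -0.001, -0.001]
force: [-2.3, 2.1, 5.3]
finger_gap: 0.182
gripper_force: 41.4
```

```bash
python3 - <<'E'
from h import *
s=readout.sense();m=R.from_quat(s['tool_rot']).as_matrix();print(s['t'],s['tcp_pos'],np.degrees(np.arctan2(m[1,1],m[0,1])),s['force'],s['ft_torque'])
c=(.5939,-.1919)
o=[]
for n in('wrist','side'):
    im,K,e,M=cam(n);o.append(cv2.resize(rect(im,K,e,M,.045,c,.11,2500),(400,400)))
cv2.imwrite('pics/w2.png',np.hstack(o))
E
```

```text
6.75 [ 0.59340726 -0.19148497  0.0665737 ] -66.77939830375519 [-2.27279488  2.09444632  5.27322081] [ 0.2139222   0.41564172 -0.05349321]
```

View pics/w2.png

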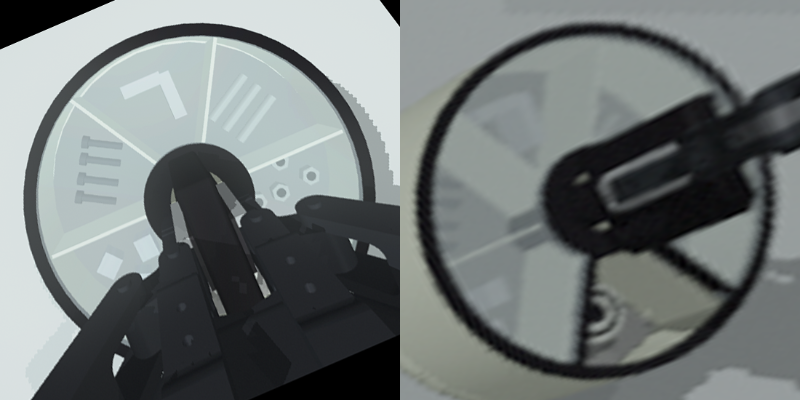

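The bearing is now in the opening, but the divider chord in the wrist view and the tool angle both show about 1.4° of overshoot. I turn back slightly, release, rise and check.

>>> {"name": "send_rows", "arguments": {
  "commands": "10 0 0 0 -0.18;10 0 0 0 -0.18;10 0 0 0 0;10 0 0 0 0;10 0 0 0 0;25 0 0 0 0;40 0 0 0 0;60 0 0 0 0;85 0 0 0 0;85 0 0 0 0;85 0 0 0 0;85 0 0 0 0;85 0 0 0 0"
}}

```text
t: 7.93
tcp_pos: [0.5943, -0.1921, 0.0661]
tool_rot: [0.977, 0.214, 0.0, 0.0]
force: [0.1, 0.3, -0.2]
finger_gap: 0.999
gripper_force: 0.0
```

>>> {"name": "send_rows", "arguments": {
  "commands": "85 0 0 -0.5 0;85 0 0 -1 0;85 0 0 -1 0;85 0 0 -1 0;85 0 0 -1 0;85 0 0 -1 0;85 0 0 -1 0;85 0 0 -1 0;85 0 0 -1 0;85 0 0 0 0;85 0 0 0 0;85 0 0 0 0"
}}

```text
t: 8.93
tcp_pos: [0.5936, -0.1917, 0.2357]
tool_rot: [0.977, 0.214, -0.0, -0.0]
force: [-1.0, -0.2, -1.5]
finger_gap: 0.992
gripper_force: 0.0
```

```bash
python3 - <<'E'
from h import *
s=readout.sense();m=R.from_quat(s['tool_rot']).as_matrix();print(s['t'],s['tcp_pos'],np.degrees(np.arctan2(m[1,1],m[0,1])),s['finger_gap'])
c=(.5939,-.1919)
im,K,e,M=cam('wrist');print(e);np.savez('w3.npz',im=im,K=K,e=e,M=M);a=rect(im,K,e,M,.045,c,.11,2700);cv2.imwrite('pics/w3.png',a)
E
```

```text
8.9333 [ 0.5936016  -0.19172604  0.23569691] -65.33108541858935 0.9924583935055944
[ 0.65741652 -0.16297356  0.36866238]
```

View pics/w3.png

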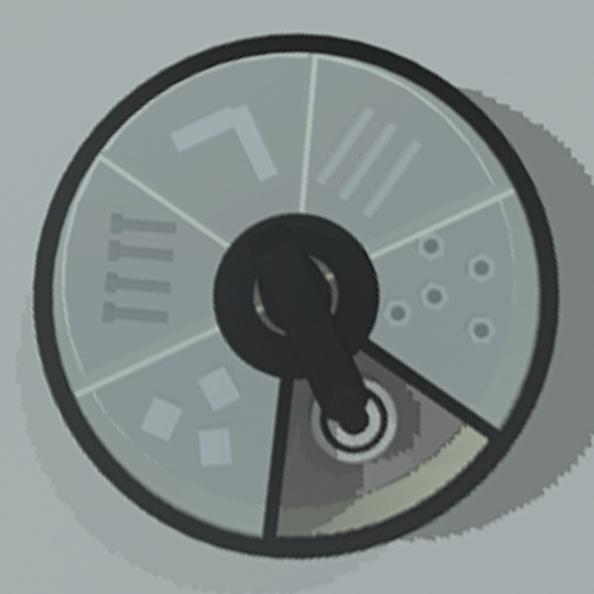

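The wrist view shows the pocket with the bearing at (355,418), centred between the opening bars that end at (269,540) and (496,435). The divider chord is within about 0.5° of the target. The gripper is clear, so I hand the job in.

```bash
python3 -c "
from station import sign_off
print(sign_off())"
```

```text
the job is handed in; nothing more can be done
None
```

The bearing pocket is centred in the large carousel's opening to within about 0.5° by the last wrist picture. The grip is released with the arm clear, the small carousel was not touched, and the job was handed in at about 9 s with no verdict returned.

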